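Seat the honing disc on the scissor sharpener

ROBOT

A 7-joint arm with a two-finger parallel gripper is mounted at the origin on a cart in front of the work surface, level with it; the furniture and walls round the work are solid. World frame = base frame: x ahead of the robot, y to its left, z up, the work surface at z = 0. Lengths are in mm, angles in rad, forces in N, time in s.
With the tool pointing down it reaches from about 400 to 925 mm from the base axis. Payload 5.6 kg.
Tool frame: the origin (TCP) lies on the centre line of the jaws, within the pads' length; the fingertips stand 11 mm ahead of it and the grasp point (between the pads) lies 8 mm behind it; z points along the fingers, y is the line along which they close (so a half turn about z gives the same grasp; the last joint's range is limited). The gripper opens to 85 mm and grips with 20 to 120 N. Pads are 22 mm wide; open, the fingers measure 114 mm over their backs; the gripper's body (76 mm by 85 mm) begins 54 mm behind the grasp point. The pads swing forward as they close: fully open they stand 13 mm farther back than shut.
Start: joints at [-1.247, 0.468, -0.012, 1.603, 0.006, 1.071, -0.056], TCP at [233.149, 606.753, 242.29] pointing down, gripper open.
Joint ranges: [-2.53, 2.53], [-0.31, 2.02], [-1.57, 1.55], [0.28, 2.44], [-1.29, 4.43], [0.15, 1.84], [-2.92, 2.92]. Speed limits (rad/s): [2.57, 2.57, 3.14, 3.14, 3.14, 3.14, 3.14].

INTERFACE

Orientations are given as a rotation vector (axis times angle).
In Python, from rig import r gives the robot as it stands.
- The arm moves only by the tool apply_moves, never from a script. Its argument "commands" is a list of rows, each a list of 3 entries, a list of its own where there are three numbers: the shift along the tool's x, y, z in units of 25 mm (1.0 is 25 mm), then the turn about the tool's z in units of 5 degrees (1.0 is 5 degrees), then the finger opening in mm, from 0 to 85.4. In form: [[[dx, dy, dz], turn, gripper], ...]. A call has 1 to 8 rows; each row shifts and turns the commanded pose from where the row before left it, along the tool's axes as they then stand; what a row does not reach is not made up. A row lasts 1/10 s, in which the tool goes at most 50 mm and 8.59 degrees, less where a joint would pass 70% of its speed; a pose out of reach is approached as far as the arm can. A call is refused whole if a number of a shift passes 1 or a number of a turn 1, either way. A call with a gripper value outside its range is refused whole. The fingers move at their own pace and stop on an object; "squeeze" is the grip in N (left out, the last holds). Time passes only in rows, so rows that do not move let the fingers close. It gives the time, the measured TCP pose, the force, the opening and the grip force at its end, in the units of the state.
- r.get_obs(): the state, without advancing time (a new reading comes with each control period).
- r.read_camera(name): name is "side" or "top" or "wrist"; returns a dict with "frame" (384x512x3 uint8, red, green, blue), "z_map" (384x512 float32, mm along the optical axis (not along the pixel's ray), 0 where there is no reading), "mtx" (3x3 intrinsics, pixels), "cam_to_world" (4x4, takes a point from camera to world coordinates). Camera axes: x right, y down, z forward; pixel columns grow to the right and rows downward; lengths in mm; the calibration is good to about 2 mm. The wrist camera is an equidistant fisheye: a pixel r from the principal point sees the ray r / f radians off the axis. A picture is of the moment at which its call begins.
- r.job_done(): hands the job in; it is judged then, once.
The state is a dict: "time": time; "joints": joint angles; "dq": joint speeds; "effort": joint torques, N m; "tcp_pos": TCP position; "tcp_rot": TCP orientation; "contact_force": force on the tool from outside, world axes, zero at the start; "torque": the same for the moment, N m; "width": finger opening in mm; "grasp_force": force on a finger pad.
Only numpy, scipy, OpenCV 4.12 (cv2) and the standard library are available. Lean on these libraries where they do the work, as an engineer would, in place of code of your own. Each camera call takes 0.05 s, during which the arm holds its last target. There are 200 camera calls.

TASK

The honing disc of the bench sharpener has only been laid on its spindle: it still rides high, and the notch in its rim does not face the drive pin. With a fingertip, push the disc round by its finger bar until the notch stands over the drive pin, then press the hub down until the disc clicks fully home, flat on the drive plate, and take your hand away. Do not lift the disc, and leave the scissors, tape roll and marker lying where they are.

Things in the scene. Friction and masses are not known exactly. Their poses are not given: they have to be found in the camera images.
- sharpener: bench scissor sharpener, fixed: grey rounded housing 250 x 210 mm, deck 60 mm above the table, rocker switch and speed dial on its front (-x). Origin on the table under the vertical spindle, z up. A steel tool-rest bar arches over the rear of the deck, 110 mm behind (+x of) the spindle, 160 mm wide, up to 133 mm above the table; all else of the machine stays lower than the disc
- seat (a point): point on the spindle axis at the level of the seat, 69 mm above the table: the top of the round aluminium drive plate (110 mm across) under the disc, on which the disc shall lie. The plate's geared motor holds it still
- drive_pin (a point): foot of the drive pin, on the seat's level, 70 mm from the spindle axis, roughly on the machine's front side but differing from start to start. The steel pin is 10 mm thick and 7 mm high, domed, and stands on a 24 mm wide aluminium arm of the drive plate; the arm's round end reaches 94 mm from the axis, so it shows 19 mm beyond the disc's rim
- honing_disc: loose honing disc, about 0.35 kg, 150 mm across, 10 mm thick: grey abrasive ring on aluminium, black hub and finger bar on top. Origin on its axis at its underside, z up. Its hub sits over the spindle with 0.6 mm of play. At the start it rests on three sprung balls of the spindle, origin about 9 mm above the seat, clear of the pin, tilted up to 2 degrees, and turns very easily either way
- notch (a point): point in the disc's only notch, 70 mm from its axis toward the disc's -x, at the underside. The notch opens in the rim, 19 mm wide there, 17 mm at this point, 17 mm deep. It starts 57 to 180 degrees from the pin, either way round. When it faces the pin this point lies over drive_pin; within about 3 degrees is close enough to go down
- wing_end (a point): middle of the outer end face of one wing of the finger bar. The bar is two equal black wings along the disc's +y (this one) and -y, each 12 mm wide, from 17 to 50 mm from the disc's axis and from 10 to 32 mm above its underside (10 mm is the disc's top face)
- press_point (a point): centre of the hub's round top, 34 mm across, 36 mm above the disc's underside: where to press. With the notch over the pin 4 to 12 N pushes the disc 9 mm down past the balls, with a click, and it stays down; otherwise it lands on the pin and stays high and tilted
- scissors: loose scissors with blue handles, 87 x 199 x 9 mm, lying on the table to the right of the sharpener; a bystander, origin under its middle
- masking_tape: loose roll of masking tape, 100 mm across, 25 mm high, lying flat to the left of the sharpener; a bystander, origin under its middle
- marker: loose white marker with a blue cap, 135 mm long, 17 mm thick, lying just left of the sharpener; a bystander, origin under its middle

How it is judged (in metres and radians):
On the way:
1. the disc is turned until its notch stands over the drive pin (horizontal distance between notch and drive_pin below 0.006 m), for 0.1 s.
At the end, for the whole second after the job is handed in: The disc lies fully home and at rest: its underside within 1.8 mm of the seat, tilted less than 1.7 degrees, on the spindle axis within 4 mm, the notch within 6 mm of the drive pin as seen from above (z of honing_disc in the frame of sharpener below 0.0708 m and angle between honing_disc's own z axis and vertical below 0.03 rad and horizontal distance between notch and drive_pin below 0.006 m and horizontal distance between honing_disc and sharpener below 0.004 m and linear speed of honing_disc below 0.02 m/s); the robot touches nothing.
It fails at once if the disc is lifted more than 8 mm above where it rested (z of honing_disc in the frame of sharpener above 0.086 m).
It fails at once if the scissors, tape roll or marker is moved more than 20 mm (distance of any of scissors, masking_tape, marker from where it was at the start of the episode above 0.02 m).
It also fails if it takes over 48 s, if anything falls off the work surface, if the arm or the gripper's body presses on something with over 40 N, if the wrist force passes 120 N, or if a joint passes its speed limit or range.

## Working session

There is one attempt and no reset: what is moved stays moved. The work goes in short steps, Python scripts to look and compute and a tool call to move; the robot and the scene stay as the last step left them, time stands still between calls to the robot, and variables do not carry over. Pictures are saved under pics/ and viewed, at most 10 in all, crops included, and the job is handed in when it is done.

Besides the shell and the picture viewer there is one more tool, called after ">>>" as name([rows], argument=value, ...), one row to a line, values as JSON. apply_moves: Moves the arm, as the interface text tells. Its arguments: {"type":"object","properties":{"commands":{"type":"array","items":{"type":"array"}},"squeeze":{"type":"number"}},"required":["commands"]}

```bash
mkdir -p pics; ls; python3 - <<'E'
from rig import r
import cv2,numpy as np
o=r.get_obs();print(o['time'],o['tcp_pos'],o['tcp_rot'],o['width'])
ims=[]
for n in("top","side"):
    c=r.read_camera(n);np.savez(f"pics/{n}0.npz",**c);cv2.imwrite(f"pics/{n}0.png",c["frame"][:,:,::-1]);print(c['mtx'],c['cam_to_world'])
E
```

```text
pics
0.0 [232.96868542 606.22139952 241.32111195] [-5.73042339e-01 -3.08868601e+00  2.84371957e-03] 85.33368902740669
[[487.81844512   0.         262.24655965]
 [  0.         487.81844512 195.60968758]
 [  0.           0.           1.        ]] [[-1.47607411e-02 -9.99220132e-01  3.66230639e-02  4.54223136e+02]
 [-9.99870372e-01  1.45149508e-02 -6.96819628e-03  1.96508029e+01]
 [ 6.43118004e-03 -3.67211723e-02 -9.99304856e-01  1.51015681e+03]
 [ 0.00000000e+00  0.00000000e+00  0.00000000e+00  1.00000000e+00]]
[[442.20598627   0.         260.82807763]
 [  0.         442.20598627 191.79677303]
 [  0.           0.           1.        ]] [[ 9.99840723e-01  1.04550177e-02 -1.44644643e-02  5.52725543e+02]
 [ 1.71277197e-02 -3.34272658e-01  9.42320769e-01 -1.29449569e+03]
 [ 5.01690534e-03 -9.42418422e-01 -3.34398487e-01  5.73019965e+02]
 [ 0.00000000e+00  0.00000000e+00  0.00000000e+00  1.00000000e+00]]
```

View pics/top0.png

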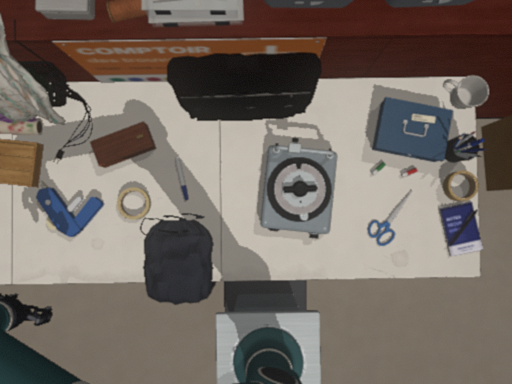

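View pics/side0.png

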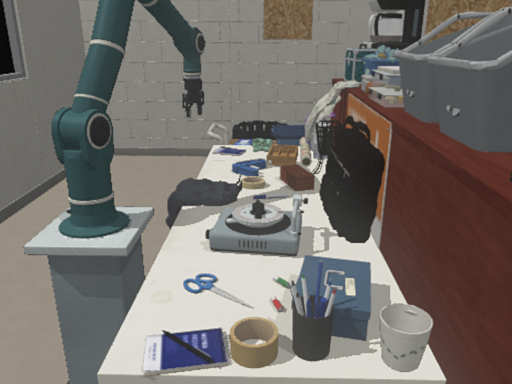

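The top view shows the disc at about (300,188) px, with its bar roughly horizontal. I'll zoom in on that area.

```bash
python3 - <<'E'
import cv2,numpy as np
a=cv2.imread("pics/top0.png")[135:243,245:353];b=cv2.imread("pics/side0.png")[185:255,205:310]
a=cv2.resize(a,(540,540),interpolation=cv2.INTER_CUBIC)
cv2.imwrite("pics/topz.png",a)
c=np.load("pics/top0.npz");z=c['z_map'];K=c['mtx'];T=c['cam_to_world']
v,u=np.mgrid[0:384,0:512];P=np.stack([(u-K[0,2])/K[0,0]*z,(v-K[1,2])/K[1,1]*z,z,np.ones_like(z)],-1)@T.T
Z=P[...,2];m=(z>0)&(u>245)&(u<353)&(v>135)&(v<243)
for lo,hi in((50,66),(66,76),(80,96),(102,125)):
    k=m&(Z>lo)&(Z<hi);print(lo,hi,k.sum(),np.median(P[k][:,:3],0),P[k][:,:3].min(0),P[k][:,:3].max(0))
k=m&(Z>102)&(Z<125)&(np.hypot(u-300,v-188)<28);print(P[k][:,:3].mean(0))
k=m&(Z>80)&(Z<96);print(cv2.minEnclosingCircle(P[k][:,:2].astype(np.float32)))
E
```

```text
50 66 3201 [500.50957382 -92.68463347  60.11154768] [ 381.82835588 -213.62142278   50.00139563] [663.30964202  14.45497646  65.98912793]
66 76 249 [ 508.44675494 -101.17655253   67.52220612] [ 402.69911168 -202.17124597   66.01874671] [662.94968917   5.4928788   75.80225525]
80 96 1815 [ 522.08931921 -100.23942065   88.12758088] [ 451.06228314 -194.37575848   80.09759217] [641.47267581 -25.09066386  95.98181791]
102 125 352 [ 534.0159573  -101.70640118  114.63981054] [ 508.76183581 -195.08814222  103.70281854] [668.94977012 -28.69628123 124.98508501]
[525.88279773 -99.40475198 111.47141301]
((560.377685546875, -102.83728790283203), 109.41107177734375)
```

View pics/topz.png

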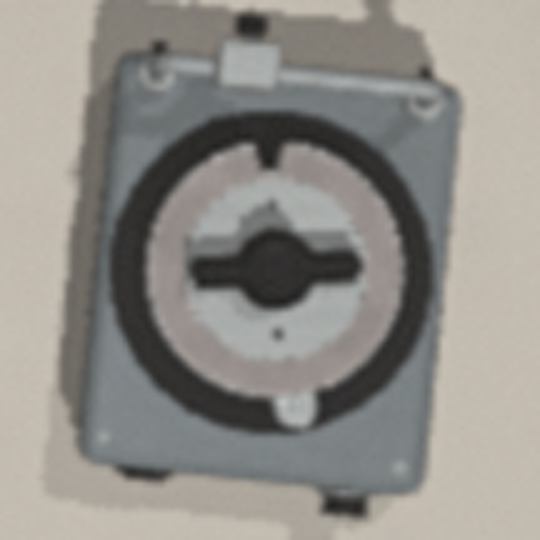

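The notch is at crop (268,150), at the rear. The pin arm is at crop (295,408), at the front. The bar's wings are at crop (193,268) and (360,265). Next I'll measure these and check the heights along the approach path.

```bash
cat > h.py <<'E'
import numpy as np,cv2
from scipy.spatial.transform import Rotation as R
def ray(c,u,v,Z):
    K,T=c['mtx'],c['cam_to_world'];d=T[:3,:3]@np.array([(u-K[0,2])/K[0,0],(v-K[1,2])/K[1,1],1]);o=T[:3,3]
    return (o+d*(Z-o[2])/d[2])[:2]
def ang(a,b): d=np.array(b)-a;return np.degrees(np.arctan2(d[1],d[0])),np.hypot(*d)
def yaw(o): # angle of tool x in world
    m=R.from_rotvec(o['tcp_rot']).as_matrix();return np.degrees(np.arctan2(m[1,0],m[0,0]))
E
python3 - <<'E'
from h import *
c=np.load("pics/top0.npz")
f=lambda x,y,Z:ray(c,245+(x+.5)/5-.5,135+(y+.5)/5-.5,Z)
hub=f(273,267,114);L=f(192,268,110);Rr=f(361,265,110);n1=f(268,150,88);tip=f(295,425,69)
print('hub',hub,'wings',L,Rr,ang(hub,L),ang(hub,Rr));print('discctr',f(275,270,88),'notch',n1,ang(hub,n1),'dot',ang(hub,f(278,333,88)))
print('tip',tip,ang(hub,tip))
# dark ring circle centre z~60
print('ring',f(272,272,61))
z=c['z_map'];K,T=c['mtx'],c['cam_to_world']
v,u=np.mgrid[0:384,0:512];P=np.stack([(u-K[0,2])/K[0,0]*z,(v-K[1,2])/K[1,1]*z,z,np.ones_like(z)],-1)@T.T
for y0 in range(-200,701,50):
    s=[]
    for x0 in range(200,700,50):
        k=(z>0)&(abs(P[...,0]-x0)<25)&(abs(P[...,1]-y0)<25);s.append(int(P[k][:,2].max()) if k.any() else -1)
    print(y0,s)
from rig import r
w=r.read_camera("wrist");o=r.get_obs();m=R.from_rotvec(o['tcp_rot']).as_matrix()
print('cam in tool',m.T@(w['cam_to_world'][:3,3]-o['tcp_pos']),'\n',m.T@w['cam_to_world'][:3,:3],w['mtx'][0],'yaw x',yaw(o))
E
```

```text
hub [525.68122564 -96.34619167] wings [525.98245979 -50.0805758 ] [ 526.30713299 -147.33758153] (np.float64(89.62695403727285), np.float64(46.26659651631737)) (np.float64(-89.29674307447374), np.float64(50.99523114779397))
discctr [525.24096295 -99.64418499] notch [595.58826074 -96.78211525] (np.float64(-0.3572781748136915), np.float64(69.90839423855661)) dot (np.float64(-173.26256776388098), np.float64(37.52519045169519))
tip [ 434.39156005 -111.44276934] (np.float64(-170.60997508178903), np.float64(92.52950719573353))
ring [ 525.42350829 -100.10194725]
-200 [-1, 8, 10, 6, 67, 67, 69, 70, 130, 129]
-150 [-1, 8, 9, 9, 67, 95, 111, 117, 129, 133]
-100 [-1, 10, 12, 8, 66, 96, 119, 119, 95, 140]
-50 [-1, 7, 10, 8, 65, 94, 116, 114, 96, 136]
0 [-1, 9, 9, 8, 63, 69, 74, 73, 69, 73]
50 [-1, 5, 11, 9, 7, 8, 8, 8, 13, 8]
100 [-1, 9, 8, 9, 9, 10, 8, 8, 8, 9]
150 [-6, 24, 29, 38, 24, 7, 7, 10, 7, 6]
200 [43, 57, 60, 58, 43, 71, 8, 7, 9, 9]
250 [42, 70, 69, 65, 58, 69, 23, 22, 25, 17]
300 [712, 68, 66, 60, 50, 63, 9, 9, 9, 9]
350 [713, 53, 52, 46, 44, 56, 32, 28, 10, 67]
400 [709, 10, 12, 8, 7, 31, 30, 31, 7, 65]
450 [693, 643, 7, 10, 10, 31, 33, 30, 64, 68]
500 [644, 641, 8, 9, 8, 36, 44, 7, 63, 65]
550 [461, 552, 8, 9, 42, 41, 38, 11, 8, 10]
600 [444, 456, 8, 9, 42, 43, 42, 9, 9, 21]
650 [-1, 310, 11, 8, 40, 42, 45, 43, 10, 19]
700 [-1, 7, 9, 10, 7, 9, 41, 55, 56, 54]
cam in tool [  76.35027344    0.32097401 -132.71605812] 
 [[-8.36969523e-04 -9.54976216e-01 -2.96681186e-01]
 [ 9.99999402e-01 -5.90544114e-04 -9.20224984e-04]
 [ 7.03589645e-04 -2.96681779e-01  9.54976140e-01]] [297.31863964   0.         253.20095959] yaw x 158.9804731980371
```

>>> apply_moves([
  [[-1,-1,0],0,60],
  [[-1,-1,0],0,40],
  [[-1,-1,0],0,26],
  [[-1,-1,0],0,26],
  [[-1,-1,0],0,26],
  [[-1,-1,0],0,26],
  [[-1,-1,0],0,26],
  [[-1,-1,0],0,26],
])

```text
time: 0.95
tcp_pos: [348.4, 346.8, 242.2]
tcp_rot: [-0.573, -3.089, 0.0]
contact_force: [0.7, -0.1, 0.1]
width: 25.7
grasp_force: 0.0
```

>>> apply_moves([
  [[-1,-1,0],0,26],
  [[-1,-1,0],0,26],
  [[-1,-1,0],0,26],
  [[-1,-1,0],0,26],
  [[-1,-1,0],0,26],
  [[-1,-1,0],0,26],
  [[-1,-1,0],0,26],
  [[-1,-1,0],0,26],
])

```text
time: 1.75
tcp_pos: [463.3, 88.5, 242.3]
tcp_rot: [0.573, 3.089, 0.0]
contact_force: [0.6, 0.6, -0.2]
width: 26.3
grasp_force: 0.0
```

>>> apply_moves([
  [[-1,-1,0],0,26],
  [[-0.8,-0.8,0],0,26],
  [[-0.5,-0.5,0],0,26],
  [[0,0,0],1,26],
  [[0,0,0],1,26],
  [[0,0,0],1,26],
  [[0,0,0],1,26],
  [[0,0,0],1,26],
])

```text
time: 2.55
tcp_pos: [495.9, 15.6, 242.1]
tcp_rot: [-1.233, -2.889, 0.0]
contact_force: [-0.4, -0.6, 0.1]
width: 26.0
grasp_force: 0.0
```

>>> apply_moves([
  [[0,0,0],1,26],
  [[0,0,0],1,26],
  [[0,0,0],1,26],
  [[0,0,0],1,26],
  [[0,0,0],1,26],
  [[0,0,0],1,26],
  [[0,0,0],0.8,26],
  [[0,0,0],0,26],
])

```text
time: 3.35
tcp_pos: [495.9, 15.7, 242.1]
tcp_rot: [-2.02, -2.406, 0.0]
contact_force: [-0.4, -1.0, -0.4]
width: 26.0
grasp_force: 0.0
```

```bash
python3 - <<'E'
from h import *
from rig import r
w=r.read_camera("wrist");o=r.get_obs();np.savez("pics/w1.npz",**w);cv2.imwrite("pics/w1.png",w["frame"][:,:,::-1])
print(o['tcp_pos'],yaw(o),o['joints'],w['mtx'])
E
```

```text
[495.94287373  15.66900025 242.17244601] 100.07615991269746 [-0.53174044  0.21184648  0.49730863  1.99850585 -0.12266692  0.96010393
  0.20261727] [[297.31863964   0.         253.20095959]
 [  0.         297.31863964 192.45351886]
 [  0.           0.           1.        ]]
```

View pics/w1.png

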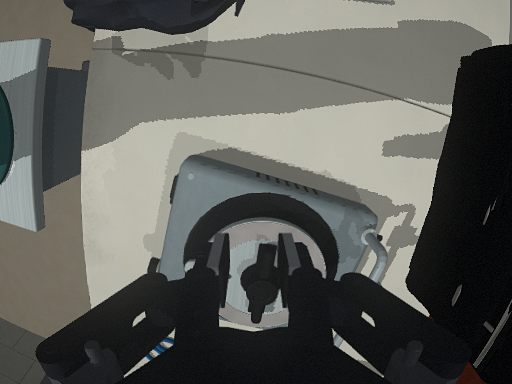

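Between the fingers I can see the near wing (end at about (263,245)) and the hub (about (258,290)). I'll fix their position from the depth map.

```bash
cat >> h.py <<'E'
def wpts(c):
    z=c['z_map'];K,T=c['mtx'],c['cam_to_world'];v,u=np.mgrid[0:384,0:512]
    x=(u-K[0,2])/K[0,0];y=(v-K[1,2])/K[1,1];t=np.hypot(x,y);s=np.where(t>1e-6,np.tan(np.minimum(t,1.4))/np.maximum(t,1e-9),1)
    P=np.stack([x*s*z,y*s*z,z,np.ones_like(z)],-1)@T.T
    return P[...,:3],(z>0)&(t<1.3)
E
python3 - <<'E'
from h import *
w=np.load("pics/w1.npz");P,m=wpts(w);Z=P[...,2]
d=np.hypot(P[...,0]-525.5,P[...,1]+98.7)
k=m&(Z>105)&(Z<125)&(d<60);Q=P[k];print(len(Q),np.histogram(Q[:,2],bins=8))
h=Q[Q[:,2]>112.5];print('hub',h.mean(0),h.min(0),h.max(0))
g=Q[(d[k]>22)];print('wing',g.mean(0),g.min(0),g.max(0))
for a in np.unique((d[k]//5)*5): s=Q[(d[k]//5)*5==a];print(a,len(s),s.mean(0).round(1),np.ptp(s[:,0]).round(1))
k=m&(Z>82)&(Z<93)&(d<90);print('disc top z',np.median(Z[k]));A=P[k];e=A[(d[k]>68)]
x,y=e[:,0],e[:,1]
k=m&(Z>64)&(Z<74)&(d>76)&(d<100);print('arm',k.sum(),P[k].mean(0) if k.any() else '')
E
```

```text
1266 (array([ 33,  61,  95, 261, 142, 152, 446,  76]), array([105.04730165, 106.60678174, 108.16626182, 109.72574191,
       111.285222  , 112.84470209, 114.40418217, 115.96366226,
       117.52314235]))
hub [524.52410822 -97.05561948 114.98500921] [ 507.35958175 -143.03066194  112.51066971] [541.90331428 -52.09829981 117.52314235]
wing [523.81122367 -88.74378683 110.10725127] [ 517.51868367 -147.39386515  105.04730165] [531.79265465 -48.06094975 112.9161515 ]
0.0 52 [525.4 -98.4 114.5] 9.6
5.0 158 [525.6 -98.7 114.5] 19.0
10.0 268 [525.5 -99.  115.4] 29.7
15.0 306 [521.8 -90.2 113.1] 34.5
20.0 74 [524.2 -95.7 110.5] 12.3
25.0 79 [524.1 -94.8 110.5] 13.2
30.0 83 [523.8 -95.3 110.2] 13.4
35.0 76 [524.  -91.9 110.3] 13.5
40.0 82 [524.1 -92.7 110.2] 14.0
45.0 78 [523.1 -69.3 109.6] 12.9
50.0 10 [522.6 -48.5 106.9] 5.2
disc top z 89.59899910240256
arm 1608 [518.74531209 -43.49146791  64.77455426]
```

>>> apply_moves([
  [[-0.8,0.15,0.2],0,26],
  [[-0.8,0.14,0.4],0,26],
  [[-0.8,0.14,0.8],0,26],
  [[-0.78,0.14,1],0,26],
  [[0,0,1],0,26],
  [[0,0,0.8],0,26],
  [[0,0,0.2],0,26],
  [[0,0,0],0,26],
])

```text
time: 4.2
tcp_pos: [523.5, -60.2, 131.8]
tcp_rot: [-2.018, -2.406, 0.002]
contact_force: [-0.0, -0.3, 0.5]
width: 25.9
grasp_force: 0.0
```

```bash
python3 - <<'E'
from h import *
from rig import r
w=r.read_camera("wrist");o=r.get_obs();np.savez("pics/w2.npz",**w);cv2.imwrite("pics/w2.png",w["frame"][130:384,120:420,::-1])
print(o['tcp_pos'],yaw(o),o['contact_force'])
P,m=wpts(w);Z=P[...,2];d=np.hypot(P[...,0]-524.7,P[...,1]+98.2)
for a,b in((22,28),(28,34),(34,40),(40,46),(46,52)):
  k=m&(Z>104)&(Z<114)&(d>a)&(d<b)&(P[...,1]>-98);print(a,k.sum(),P[k].mean(0).round(1),np.ptp(P[k],axis=0).round(1))
E
```

```text
[524.20518207 -60.22941439 132.67282316] 100.02519023561636 [ 0.74680752  0.59471938 -0.33232752]
22 177 [523.5 -73.4 110.3] [12.2  6.8  8.1]
28 180 [523.4 -67.5 110.3] [12.1  6.3  8.3]
34 192 [523.4 -61.5 110.4] [12.2  6.6  6.9]
40 204 [523.  -55.3 110.4] [12.   6.4  8.1]
46 184 [523.  -50.2 108.6] [11.7  4.5  7.8]
```

View pics/w2.png

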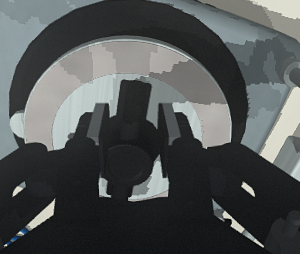

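>>> apply_moves([
  [[0,0,0.6],0,26],
  [[0,0,0.4],0,26],
  [[0,0,0.1],0,26],
  [[0,0,0],0,22],
  [[0,0,0],0,22],
])

```text
time: 4.75
tcp_pos: [524.1, -60.3, 104.9]
tcp_rot: [2.02, 2.406, 0.0]
contact_force: [0.1, -0.6, -0.0]
width: 22.0
grasp_force: 0.0
```

>>> apply_moves([
  [[-0.012,0.065,0],0.5,22],
  [[-0.012,0.065,0],0.5,22],
  [[-0.012,0.065,0],0.5,22],
  [[-0.012,0.065,0],0.5,22],
  [[-0.012,0.065,0],0.5,22],
  [[-0.012,0.065,0],0.5,22],
  [[-0.012,0.065,0],0.5,22],
  [[-0.012,0.065,0],0.5,22],
])

```text
time: 5.55
tcp_pos: [537.1, -62.3, 105.2]
tcp_rot: [2.409, 2.017, 0.001]
contact_force: [-0.4, 0.2, -0.6]
width: 22.1
grasp_force: 0.3
```

```bash
cat >> h.py <<'E'
def chk(n,C=(524.7,-98.2)):
    from rig import r
    w=r.read_camera("wrist");o=r.get_obs();cv2.imwrite(f"pics/{n}.png",w["frame"][130:384,120:420,::-1]);np.savez(f"pics/{n}.npz",**w)
    t=o['tcp_pos'];print('t',o['time'],'tcp',t.round(1),'yaw',round(yaw(o),1),'pol',ang(np.array(C),t[:2]),'F',o['contact_force'].round(1),'w',o['width'],'j7',o['joints'][6])
    P,m=wpts(w);Z=P[...,2];d=np.hypot(P[...,0]-C[0],P[...,1]-C[1]);a0=ang(np.array(C),t[:2])[0]
    A=np.degrees(np.arctan2(P[...,1]-C[1],P[...,0]-C[0]));D=(A-a0+180)%360-180
    for lab,S in(('near',abs(D)<35),('far',abs(D)>145)):
        k=m&S&(Z>106.5)&(Z<113)&(d>24)&(d<49);
        if k.sum()>50:
            q=P[k][:,:2];c=q.mean(0);v=np.linalg.svd(q-c,full_matrices=False)[2][0];b=c-np.array(C);v*=np.sign(v@b)
            print(lab,k.sum(),'polar',ang(np.array(C),c),'axis',np.degrees(np.arctan2(v[1],v[0])).round(1),'z',P[k][:,2].mean().round(1))
E
python3 -c "
from h import *;chk('w3')"
```

```text
t 5.6 tcp [537.4 -62.4 105.2] yaw 79.8 pol (np.float64(70.41970668582067), np.float64(38.04204164453131)) F [1.9 1.5 1.2] w 21.979513024031355 j7 0.22948901599952498
near 1212 polar (np.float64(80.27495607631656), np.float64(37.42730549515249)) axis 103.9 z 110.0
```

>>> apply_moves([
  [[-0.012,0.065,0],0.5,22],
  [[-0.027,0.13,0],1,22],
  [[-0.027,0.13,0],1,22],
  [[-0.027,0.13,0],1,22],
  [[-0.027,0.13,0],1,22],
  [[-0.027,0.13,0],1,22],
  [[-0.027,0.13,0],1,22],
  [[-0.012,0.065,0],0.5,22],
])

```text
time: 6.4
tcp_pos: [555.6, -75.9, 105.1]
tcp_rot: [2.904, 1.199, 0.001]
contact_force: [-0.5, 1.5, 0.3]
width: 22.0
grasp_force: 0.3
```

```bash
python3 -c "
from h import *;chk('w4')
from rig import r
print(r.get_obs()['joints'].round(2))"
```

```text
t 6.45 tcp [555.7 -76.2 105.1] yaw 44.8 pol (np.float64(35.38751679107602), np.float64(38.033862956157336)) F [0.1 0.7 0.6] w 21.90068844132002 j7 -0.24867146050967595
near 1236 polar (np.float64(45.34263405565285), np.float64(37.58277629479686)) axis 71.0 z 110.1
[-0.45  0.58  0.69  1.96 -0.52  0.78 -0.25]
```

View pics/w4.png

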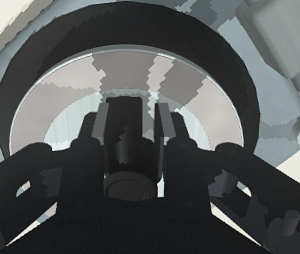

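>>> apply_moves([
  [[-0.012,0.065,0],0.5,22],
  [[-0.027,0.13,0],1,22],
  [[-0.027,0.13,0],1,22],
  [[-0.027,0.13,0],1,22],
  [[-0.027,0.13,0],1,22],
  [[-0.027,0.13,0],1,22],
  [[-0.027,0.13,0],1,22],
  [[-0.027,0.13,0],1,22],
])

```text
time: 7.25
tcp_pos: [562.8, -99.0, 105.1]
tcp_rot: [-3.134, -0.203, -0.001]
contact_force: [0.2, 1.5, -0.0]
width: 21.7
grasp_force: 0.3
```

>>> apply_moves([
  [[-0.027,0.13,0],1,22],
  [[-0.027,0.13,0],1,22],
  [[-0.027,0.13,0],1,22],
  [[-0.027,0.13,0],1,22],
  [[-0.027,0.13,0],1,22],
  [[-0.027,0.13,0],1,22],
  [[-0.027,0.13,0],1,22],
  [[-0.012,0.065,0],0.5,22],
])

```text
time: 8.05
tcp_pos: [554.1, -122.2, 105.0]
tcp_rot: [-3.034, 0.815, -0.001]
contact_force: [1.2, 1.0, 0.3]
width: 22.1
grasp_force: 0.4
```

```bash
python3 -c "
from h import *;chk('w5')
from rig import r
print(r.get_obs()['joints'].round(2))"
```

```text
t 8.1 tcp [ 553.8 -122.4  105. ] yaw -30.1 pol (np.float64(-39.712270324735115), np.float64(37.89103559083442)) F [ 0.3 -0.3 -0. ] w 21.730396388121594 j7 -1.245613769521651
near 1294 polar (np.float64(-29.854430856651067), np.float64(38.06088918796252)) axis -1.0 z 110.1
[-0.57  0.73  1.    1.96 -0.79  0.91 -1.25]
```

>>> apply_moves([
  [[-0.012,0.065,0],0.5,22],
  [[-0.027,0.13,0],1,22],
  [[-0.027,0.13,0],1,22],
  [[-0.027,0.13,0],1,22],
  [[-0.027,0.13,0],1,22],
  [[-0.027,0.13,0],1,22],
  [[-0.027,0.13,0],1,22],
  [[-0.027,0.13,0],1,22],
])

```text
time: 8.9
tcp_pos: [533.5, -135.0, 105.0]
tcp_rot: [-2.61, 1.746, -0.001]
contact_force: [0.1, -0.0, 0.4]
width: 22.0
grasp_force: 0.5
```

>>> apply_moves([
  [[-0.012,0.065,0],0.5,22],
  [[-0.012,0.065,0],0.5,22],
  [[-0.012,0.065,0],0.5,22],
  [[0,0,0],0,22],
])

```text
time: 9.3
tcp_pos: [528.3, -135.9, 104.8]
tcp_rot: [-2.494, 1.91, 0.0]
contact_force: [0.8, -0.2, -0.2]
width: 21.7
grasp_force: 0.1
```

```bash
python3 -c "
from h import *;chk('w6')
from rig import r
print(r.get_obs()['joints'].round(2))
a=r.read_camera('top');np.savez('pics/t6.npz',**a)
b=cv2.resize(a['frame'][135:243,245:353,::-1],(540,540),interpolation=cv2.INTER_CUBIC)
w=cv2.resize(cv2.imread('pics/w6.png'),(640,540))[:,:]
w=cv2.resize(w,(260,220));o=np.zeros((540,800,3),np.uint8);o[:,:540]=b;o[:220,540:]=w;cv2.imwrite('pics/v6.png',o)"
```

```text
t 9.35 tcp [ 528.3 -135.9  104.8] yaw -74.9 pol (np.float64(-84.55605747790646), np.float64(37.87028406173072)) F [ 0.4  0.5 -0.4] w 22.370603299228655 j7 -1.8595735384721077
near 1328 polar (np.float64(-76.54524354103229), np.float64(38.086293528168284)) axis -46.7 z 110.1
[-0.64  0.82  1.18  2.01 -0.93  0.99 -1.86]
```

View pics/v6.png

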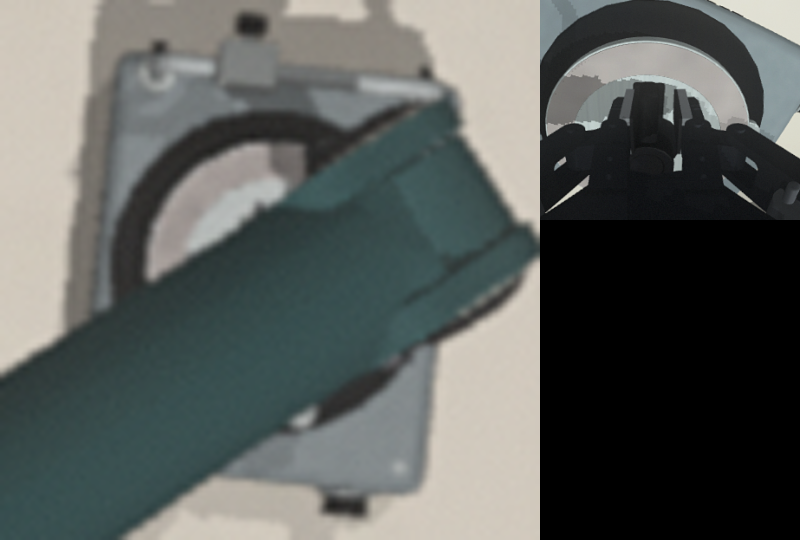

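>>> apply_moves([
  [[-0.012,0.065,0],0.5,22],
  [[-0.012,0.065,0],0.5,22],
  [[0,0,0],0,22],
  [[0,0.04,0],0,26],
  [[0,0,-0.2],0,26],
  [[0,0,-0.8],0,26],
  [[0,0,-1],0,26],
  [[-1,0,-1],0,26],
])

```text
time: 10.2
tcp_pos: [519.3, -114.8, 181.6]
tcp_rot: [2.401, -2.024, 0.004]
contact_force: [0.4, 0.5, 1.3]
width: 26.4
grasp_force: 0.0
```

>>> apply_moves([
  [[-1,0,-1],0,26],
  [[-1,0,0],0,26],
  [[-1,0,0],0,26],
  [[-0.9,0,0],0,26],
  [[0,0,0],0,26],
  [[0,0,0],0,26],
])

```text
time: 10.8
tcp_pos: [502.7, -15.8, 205.0]
tcp_rot: [2.408, -2.018, 0.001]
contact_force: [0.1, -0.2, -0.1]
width: 25.6
grasp_force: 0.0
```

```bash
python3 -c "
from h import *
from rig import r
o=r.get_obs();print(o['tcp_pos'],yaw(o),o['contact_force'])
w=r.read_camera('wrist');np.savez('pics/w7.npz',**w);P,m=wpts(w)
# orthographic rectification: top-down at disc-top level 0.4mm/px
Z=85.;T=w['cam_to_world'];K=w['mtx']
def rect(Z):
    gx,gy=np.meshgrid(np.arange(600),np.arange(600));X=np.stack([524.7+(300-gy)*.4,-98.2+(300-gx)*.4,np.full(gx.shape,Z)],-1)
    c=(X-T[:3,3])@T[:3,:3];h=np.hypot(c[...,0],c[...,1]);t=np.arctan2(h,c[...,2])*K[0,0]/np.maximum(h,1e-9)
    return cv2.remap(w['frame'][:,:,::-1].copy(),(c[...,0]*t+K[0,2]).astype(np.float32),(c[...,1]*t+K[1,2]).astype(np.float32),cv2.INTER_CUBIC)
cv2.imwrite('pics/r7.png',rect(88.));cv2.imwrite('pics/r7arm.png',rect(69.))
"
```

```text
[502.70573022 -15.75617958 205.0409009 ] -79.9336233966616 [ 0.14822878 -0.16391423 -0.13917321]
```

View pics/r7.png

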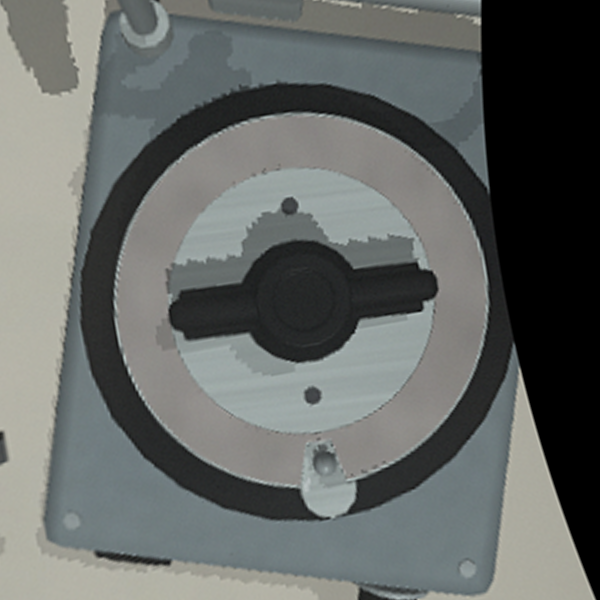

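The rectified view shows the pin at (324,462), inside the notch (inner end about (318,438), mouth about (323,485)). It's nearly aligned. I'll measure the offset precisely.

```bash
python3 -c "
from h import *
w=np.load('pics/w7.npz');T=w['cam_to_world'];P,m=wpts(w);Z=P[...,2]
o=T[:3,3];print('cam',o)
def px(u,v,z):
    X=np.array([524.7+(300-v)*.4,-98.2+(300-u)*.4,88.]);d=X-o;return (o+d*(z-o[2])/d[2])[:2]
C0=px(301.5,300,88);print('disc C',C0)
hz=m&(Z>112.5)&(Z<118)&(np.hypot(P[...,0]-524.7,P[...,1]+98.2)<25);h=P[hz];print('hub',h.mean(0),(h.max(0)+h.min(0))/2)
d=np.hypot(P[...,0]-C0[0],P[...,1]-C0[1])
k=m&(Z>107)&(Z<112.4)&(d>22)&(d<50);q=P[k]
L=q[q[:,1]>C0[1]];Rr=q[q[:,1]<C0[1]]
for s in(L,Rr): print('wing',len(s),s.mean(0))
print('wing axis',ang(Rr[:,:2].mean(0),L[:,:2].mean(0)))
for n,p in(('notch mouth',px(323,484.5,88)),('notch in',px(318.5,439,88)),('pin top',px(324,460,75.)),('armend',px(329,518,69))): print(n,p,ang(C0,p))
k=m&(Z>71)&(Z<78)&(d>60)&(d<78);print('pin pts',k.sum(),P[k].mean(0) if k.any() else 0, ang(C0,P[k].mean(0)[:2]) if k.any() else 0)
k=m&(Z>66)&(Z<70.9)&(d>78)&(d<97)&(P[...,0]<460);print('arm pts',k.sum(),P[k].mean(0),ang(C0,P[k].mean(0)[:2]))
k=m&(Z>83)&(Z<93)&(d>52)&(d<76);q=P[k];Am=np.c_[q[:,:2]-C0,np.ones(len(q))];print('plane',np.linalg.lstsq(Am,q[:,2],rcond=None)[0])
# notch: angular gap histogram at radius 62-74
A=(np.degrees(np.arctan2(P[...,1]-C0[1],P[...,0]-C0[0]))%360)
for a,b in((61,65),(65,69),(69,73)):
    s=np.sort(A[m&(Z>83)&(Z<93)&(d>a)&(d<b)]);s=s[(s>150)&(s<220)];g=np.diff(s).argmax();print(a,s[g],s[g+1],(s[g]+s[g+1])/2-360)
"
```

```text
cam [515.06513939 -89.24396982 337.89891471]
disc C [524.7 -98.8]
hub [523.90224742 -98.40853479 114.77527439] [523.98322641 -98.97043093 115.07172432]
wing 527 [519.60323455 -63.98088259 110.1228848 ]
wing 513 [ 528.03652258 -133.51869134  110.23714989]
wing axis (np.float64(96.91485091962318), np.float64(70.04732109218041))
notch mouth [ 450.9 -107.4] (np.float64(-173.3532344761856), np.float64(74.29939434477244))
notch in [ 469.1 -105.6] (np.float64(-173.02723071397352), np.float64(56.01428389259299))
pin top [ 457.87186922 -108.76530388] (np.float64(-171.51864126315755), np.float64(67.56705073258912))
armend [ 431.60266487 -111.36289023] (np.float64(-172.31472548424898), np.float64(93.94115189364129))
pin pts 121 [ 455.9665845  -108.47233108   74.32243907] (np.float64(-171.98979891780021), np.float64(69.41063603347841))
arm pts 286 [ 440.8702211  -111.61518799   69.90983593] (np.float64(-171.30839544969743), np.float64(84.80366073011521))
plane [ 2.03370995e-02 -5.80163028e-04  8.95828721e+01]
61 181.25389893646167 192.55603758437906 -173.09503173957964
65 180.48896425969318 193.2466852395212 -173.1321752503928
69 180.0346336886448 193.96641612295832 -172.99947509419843
```

>>> apply_moves([
  [[0.8,-0.07,0],0,0],
  [[0.9,-0.07,0],0,0],
  [[0.9,-0.07,0],0,0],
  [[0.81,-0.06,0.5],0,0],
  [[0,0,0.8],0,0],
  [[0,0,0.8],0,0],
  [[0,0,0.5],0,0],
  [[0,0,0],0,0],
])

```text
time: 11.65
tcp_pos: [523.1, -99.4, 138.7]
tcp_rot: [2.403, -2.021, -0.003]
contact_force: [0.6, 0.8, -0.4]
width: -0.4
grasp_force: 0.0
```

>>> apply_moves([
  [[0,0,0.2],0,0],
  [[0,0,0.16],0,0],
  [[0,0,0.08],0,0],
  [[0,0,0.08],0,0],
  [[0,0,0.04],0,0],
  [[0,0,0.04],0,0],
])

```text
time: 12.25
tcp_pos: [524.2, -98.5, 124.9]
tcp_rot: [-2.406, 2.019, -0.0]
contact_force: [-0.3, 0.5, 4.3]
width: 0.1
grasp_force: 1.8
```

Contact made. Next I'll press down slowly.

>>> apply_moves([
  [[0,0,0.06],0,0],
  [[0,0,0.06],0,0],
  [[0,0,0.06],0,0],
  [[0,0,0.06],0,0],
  [[0,0,0.06],0,0],
  [[0,0,0],0,0],
])

```text
time: 12.85
tcp_pos: [523.8, -98.6, 116.9]
tcp_rot: [2.406, -2.02, -0.001]
contact_force: [0.1, -0.7, 0.1]
width: -0.0
grasp_force: 0.0
```

>>> apply_moves([
  [[0,0,0.04],0,0],
  [[0,0,0.04],0,0],
  [[0,0,0.04],0,0],
  [[0,0,0.02],0,0],
  [[0,0,0],0,0],
])

```text
time: 13.35
tcp_pos: [524.2, -98.7, 116.0]
tcp_rot: [-2.404, 2.018, 0.002]
contact_force: [-7.6, 3.3, 23.7]
width: 0.0
grasp_force: 11.8
```

>>> apply_moves([
  [[0,0,-0.2],0,0],
  [[0,0,-0.8],0,0],
  [[0,0,-1],0,0],
  [[-0.8,0,-1],0,0],
  [[-0.9,0,-0.6],0,0],
  [[-0.9,0,0],0,0],
  [[-0.8,0,0],0,0],
  [[0,0,0],0,0],
])

```text
time: 14.15
tcp_pos: [509.2, -12.0, 203.3]
tcp_rot: [-2.411, 2.014, 0.002]
contact_force: [-0.3, 0.4, 0.2]
width: -0.0
grasp_force: 0.0
```

```bash
python3 -c "
from h import *
from rig import r
r.get_obs();w=r.read_camera('wrist');o=r.get_obs();print(o['time'],o['tcp_pos'],o['contact_force'],abs(o['dq']).max());P,m=wpts(w);Z=P[...,2];C0=np.array([524.5,-98.7])
d=np.hypot(P[...,0]-C0[0],P[...,1]-C0[1])
k=m&(Z>73)&(Z<93)&(d>52)&(d<73);q=P[k];print('plane',np.linalg.lstsq(np.c_[q[:,:2]-C0,np.ones(len(q))],q[:,2],rcond=None)[0])
k=m&(Z>100)&(d<14);print('hub',P[k].mean(0))
cv2.imwrite('pics/w8.png',w['frame'][:,:,::-1])"
```

```text
14.2 [509.33492346 -13.72716206 203.59291919] [-0.2497848  -0.23793377 -0.22413588] 0.04045577864648901
plane [ 3.13762038e-03 -8.86121016e-04  8.07439968e+01]
hub [524.53754277 -98.71112838 105.80124336]
```

View pics/w8.png

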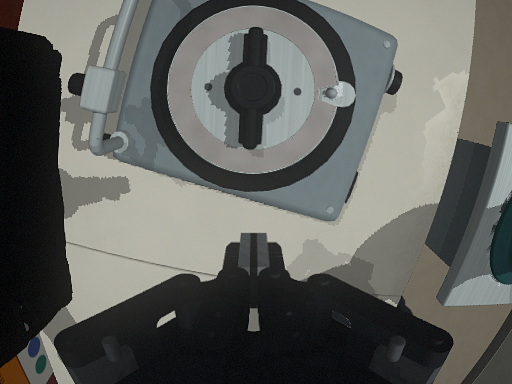

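The disc has dropped 9 mm and lies flat, tilted about 0.2°. The pin at (331,92) px sits in the notch, and the gripper is clear of everything.

```bash
python3 -c "
from rig import r
print(r.job_done())"
```

```text
the job is handed in; nothing more can be done
None
```

The disc is down on its seat with the drive pin in the notch: the last measurement showed a 9 mm drop and about 0.2° of tilt. The hand was clear, and I handed the job in at about 14 s; no verdict came back.

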